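Reset the odd rocker on the incubator shaker with a stylus

TASK

The stylus has been left handle-first in its drying block: pull it out by the shaft, lay it flat on the bench and let go, then take it again by its handle. With its ball tip flip the one rocker in the control box's sunken row that is set the opposite way to the other four, pressing it fully home so that all five match; fingers and arm must stay off the box and its switches. Finally lay the stylus flat on the bench, and do not disturb the dishes, the jar or the other rockers.

Things in the scene. Friction and masses are not known exactly. Their poses are not given: they have to be found in the camera images.
- stylus: The stylus: metal, 191 mm long, 80 g. Square handle 90 x 16 x 16 mm with dark rings near its tail, then a thin square shaft 8 x 8 mm, 96 mm long, then a ball 10 mm in diameter. Origin: centre of the handle's underside (axis 8 mm above it). Own -x points along the shaft to the ball; the shaft begins at x = -45 mm, the ball's centre is at -141, the tail at +45. It balances near x = -20 mm.
- stylus_mid (a point): Middle of the stylus handle, on its axis (8 mm above the bench when it lies flat)
- stylus_tip (a point): Centre of the 10 mm ball at the end of the stylus shaft, on its axis. At the start it sticks out of the block's bore, on the block's -x side, with 80 to 100 mm of shaft and ball showing, its axis 12 mm above the bench
- block: Fixed pale wooden drying block on the bench, 110 (x) x 70 (y) x 40 mm high. Origin: on the bench 85 mm in front of the bore's mouth; the block spans x = +85 (mouth) to +195 mm, z up.
- mouth (a point): Centre of the mouth of the block's one level square bore, which runs along the block's x: 22 x 22 mm, floor 4 mm above the bench, 108 mm deep, open only here, towards the block's -x. The stylus starts in it handle first, lying on its floor; its whole handle is inside and comes free when pulled about 110 mm along the block's -x.
- bank: Fixed grey control box of the incubator shaker, 110 (x) x 200 (y) x 50 mm high, with an open well in its top, 54 (x) x 164 mm (y), 38 mm deep, that holds a row of five white rockers along y at 30 mm pitch. Origin: on the bench under the well's centre; -x is its near side (to the robot), z up. Rim 50 mm, rocker pivots 24 mm above the bench.
- module_a: Base of one rocker switch in the row (which place is which varies), origin on the well's floor 12 mm above the bench under its pivot, axes as the bank's. Its white rocker is 40 long (x) x 22 wide (y) x 7 mm thick, level pivot along y 12 mm above this origin, rocker top 6 mm above the pivot. This is the odd one: at the start its near (-x) end is up, 4 mm higher than when level.
- rocker_a (a joint): Tilt of that rocker in rad: -0.28 near end up, +0.28 near end down; stiff with friction and stays where it is left, so it must be pressed home to its stop; about 3 N, 15 mm from the pivot, moves it. Starts at -0.28.
- module_b: Base of one rocker switch in the row (which place is which varies), origin on the well's floor 12 mm above the bench under its pivot, axes as the bank's. Its white rocker is 40 long (x) x 22 wide (y) x 7 mm thick, level pivot along y 12 mm above this origin, rocker top 6 mm above the pivot. At the start its near (-x) end is down, and it must stay so.
- rocker_b (a joint): Tilt of that rocker in rad: -0.28 near end up, +0.28 near end down; stiff with friction and stays where it is left, so it must be pressed home to its stop; about 3 N, 15 mm from the pivot, moves it. Starts at +0.28.
- module_c: Base of one rocker switch in the row (which place is which varies), origin on the well's floor 12 mm above the bench under its pivot, axes as the bank's. Its white rocker is 40 long (x) x 22 wide (y) x 7 mm thick, level pivot along y 12 mm above this origin, rocker top 6 mm above the pivot. At the start its near (-x) end is down, and it must stay so.
- rocker_c (a joint): Tilt of that rocker in rad: -0.28 near end up, +0.28 near end down; stiff with friction and stays where it is left, so it must be pressed home to its stop; about 3 N, 15 mm from the pivot, moves it. Starts at +0.28.
- module_d: Base of one rocker switch in the row (which place is which varies), origin on the well's floor 12 mm above the bench under its pivot, axes as the bank's. Its white rocker is 40 long (x) x 22 wide (y) x 7 mm thick, level pivot along y 12 mm above this origin, rocker top 6 mm above the pivot. At the start its near (-x) end is down, and it must stay so.
- rocker_d (a joint): Tilt of that rocker in rad: -0.28 near end up, +0.28 near end down; stiff with friction and stays where it is left, so it must be pressed home to its stop; about 3 N, 15 mm from the pivot, moves it. Starts at +0.28.
- module_e: Base of one rocker switch in the row (which place is which varies), origin on the well's floor 12 mm above the bench under its pivot, axes as the bank's. Its white rocker is 40 long (x) x 22 wide (y) x 7 mm thick, level pivot along y 12 mm above this origin, rocker top 6 mm above the pivot. At the start its near (-x) end is down, and it must stay so.
- rocker_e (a joint): Tilt of that rocker in rad: -0.28 near end up, +0.28 near end down; stiff with friction and stays where it is left, so it must be pressed home to its stop; about 3 N, 15 mm from the pivot, moves it. Starts at +0.28.
- dish: Bystander: clear open culture dish with amber agar, 92 mm diameter, 16 mm high, origin under its centre
- dish_near: Bystander: another such culture dish, nearer the robot; origin under its centre
- jar: Bystander: closed amber jar, 60 mm diameter, 100 mm high, origin under its centre
Things that resemble listed ones, but are neither listed nor needed, are in the scene too. There is more than one size of the stylus; the one meant has the size given above.

How it is judged:
On the way, in this order (a step that is already met when the one before it is completed fails the run):
1. the stylus lies flat on the bench, wholly out of the block and let go (height (world z) of stylus_mid below 0.0108 m and height (world z) of stylus_tip below 0.02 m and linear speed of stylus below 0.03 m/s and contact force between the fingers and stylus below 0.1 N and x of stylus_mid in the frame of block below 0.038 m), for 0.2 s.
2. the stylus, held by its handle, presses the odd rocker over to the side of the others (value of joint rocker_a above 0.2 rad and contact force between stylus and module_a above 0.3 N and contact force between the fingers and stylus above 1 N and distance between the grasp point and stylus_mid below 0.055 m).
At the end, for the whole second after the job is handed in: All five rockers have their near end down (each joint above +0.2 rad), and the stylus lies flat on the bench (handle axis below 11 mm, ball centre below 20 mm), at rest and let go (height (world z) of stylus_mid below 0.0108 m and height (world z) of stylus_tip below 0.02 m and linear speed of stylus below 0.03 m/s and contact force between the fingers and stylus below 0.1 N and value of joint each of rocker_a, rocker_b, rocker_c, rocker_d, rocker_e above 0.2 rad); the robot touches nothing.
It fails at once if another rocker is flipped (value of joint any of rocker_b, rocker_c, rocker_d, rocker_e below 0 rad).
It fails at once if the fingers or the arm touch the control box or its switches (contact force between any of the fingers, the arm and module_a above 1 N or contact force between any of the fingers, the arm and module_b above 1 N or contact force between any of the fingers, the arm and module_c above 1 N or contact force between any of the fingers, the arm and module_d above 1 N or contact force between any of the fingers, the arm and module_e above 1 N or contact force between any of the fingers, the arm and bank above 1 N).
It fails at once if a dish or the jar is moved more than 20 mm, or the jar tips (distance of any of dish, dish_near, jar from where it was at the start of the episode above 0.02 m or angle between jar's own z axis and vertical above 0.3 rad).
It also fails if it takes over 58 s, if anything falls off the work surface, if the arm or the gripper's body presses on something with over 40 N, if the wrist force passes 120 N, or if a joint passes its speed limit or range.

ROBOT

A 6-joint arm with a two-finger parallel gripper is mounted at the origin on the work surface. World frame = base frame: x ahead of the robot, y to its left, z up, the work surface at z = 0. Lengths are in m, angles in rad, forces in N, time in s.
With the tool pointing down it reaches from about 0.225 to 0.875 m from the base axis. Payload 3.4 kg.
Tool frame: the origin (TCP) lies at the centre of the arm's flange, where the gripper is bolted on; the fingertips stand manip.tcp_to_tips ahead of it and the grasp point (between the pads) lies 155 mm ahead of it (manip.tcp_to_tips is the distance from the TCP to the fingertips, in m); z points along the fingers, y is the line along which they close (so a half turn about z gives the same grasp; the last joint's range is limited). The gripper opens to 85 mm and grips with 20 to 120 N. Pads are 22 mm wide; open, the fingers measure 114 mm over their backs; the gripper's body (76 mm by 85 mm) begins 54 mm behind the grasp point. The pads swing forward as they close: fully open they stand 13 mm farther back than shut.
Start: joints at [1.219, 0.276, 1.505, -0, 1.361, -0.121], TCP at [0.132, 0.56, 0.405] pointing down, gripper open.
Joint ranges: [-2.89, 2.89], [-0.75, 2.08], [0.22, 2.7], [-1.18, 4.32], [0.11, 2.71], [-2.7, 2.7]. Speed limits (rad/s): [2.57, 2.57, 3.14, 3.14, 3.14, 3.14].

INTERFACE

Orientations are given as a unit quaternion [w, x, y, z].
In Python, from rig import sensors, imaging, manip gives the robot as it stands. The module is installed in compiled form; this text tells all that it offers.
- The arm moves only by the tool jog_arm, never from a script. Its argument "plan" is a list of rows, each an object of numbers: "dx", "dy", "dz": the shift along the tool's x, y, z in mm; "ax", "ay", "az": the turn, a rotation vector about the tool's x, y, z in units of 6 degrees (1.0 is 6 degrees); "grip": the closure, from 0 (fully open) to 1 (shut). A call has 1 to 20 rows; each row shifts and turns the commanded pose from where the row before left it, along the tool's axes as they then stand; what a row does not reach is not made up. A row lasts 1/12 s, in which the tool goes at most 41.7 mm and 7.16 degrees, less where a joint would pass 70% of its speed; a pose out of reach is approached as far as the arm can. A call is refused whole if a number of a shift passes 41.7 or a number of a turn 1, either way. A call with a gripper value outside its range is refused whole. The fingers move at their own pace and stop on an object; "grip_force" is the grip in N (left out, the last holds). Time passes only in rows, so rows that do not move let the fingers close. It gives the time, the measured TCP pose, the force, the opening and the grip force at its end, in the units of the state.
- sensors.get_state(): the state, without advancing time (a new reading comes with each control period).
- imaging.get_image(name): name is "scene" or "top" or "wrist"; returns a dict with "image" (384x512x3 uint8, red, green, blue), "K" (3x3 intrinsics, pixels), "k1" (the pictures are not rectified: a ray, as slopes to the right and down, at radius r is drawn at 1 + k1 r^2 times it, then the intrinsics apply), "extrinsics" (4x4, takes a point from world to camera coordinates). Camera axes: x right, y up, looking along -z (the intrinsics and any distortion apply to the point x, -y, -z); pixel columns grow to the right and rows downward; lengths in m; the calibration is good to about 2 mm. A picture is of the moment at which its call begins. There is no depth.
- manip.sign_off(): hands the job in; it is judged then, once.
The state is a dict: "clock": time; "qpos": joint angles; "qd": joint speeds; "effort": joint torques, N m; "position": TCP position; "ee_rot": TCP orientation; "contact_force": force on the tool from outside, world axes, zero at the start; "moment": the same for the moment, N m; "width": finger opening in m; "gripper_force": force on a finger pad.
Only numpy, scipy, OpenCV 4.12 (cv2) and the standard library are available. Lean on these libraries where they do the work, as an engineer would, in place of code of your own. Each camera call takes 0.05 s, during which the arm holds its last target. There are 200 camera calls.

## Working session

There is one attempt and no reset: what is moved stays moved. The work goes in short steps, Python scripts to look and compute and a tool call to move; the robot and the scene stay as the last step left them, time stands still between calls to the robot, and variables do not carry over. Pictures are saved under pics/ and viewed, at most 10 in all, crops included, and the job is handed in when it is done.

Besides the shell and the picture viewer there is one more tool, called after "Emit:" by a JSON object that holds its "name" and its "arguments". jog_arm: Moves the arm, as the interface text tells. Its arguments: {"type":"object","properties":{"plan":{"type":"array"},"grip_force":{"type":"number"}},"required":["plan"]}

```bash
mkdir -p pics
cat > h.py <<'E'
import numpy as np, cv2
from rig import sensors, imaging, manip
def grab(name,fn=None):
    d=imaging.get_image(name)
    if fn: cv2.imwrite('pics/'+fn+'.png',d['image'][:,:,::-1])
    np.savez(''+name+'.npz',**{k:np.asarray(v) for k,v in d.items()})
    return d
def load(name): return dict(np.load(''+name+'.npz'))
def ray(d,u,v):
    K=d['K'];k1=float(d['k1'])
    p=cv2.undistortPoints(np.array([[[u,v]]],float),K,np.array([k1,0,0,0,0.]))[0,0]
    E=d['extrinsics'];R=E[:3,:3];o=-R.T@E[:3,3]
    return o,R.T@np.array([p[0],-p[1],-1.])
def onz(d,u,v,z):
    o,r=ray(d,u,v);return o+r*(z-o[2])/r[2]
def proj(d,P):
    E=d['extrinsics'];c=E[:3,:3]@np.asarray(P,float)+E[:3,3]
    x,y=c[0]/-c[2],-c[1]/-c[2];f=1+float(d['k1'])*(x*x+y*y);K=d['K']
    return np.array([K[0,0]*x*f+K[0,2],K[1,1]*y*f+K[1,2]])
E
python3 - <<'E'
from h import *
a=grab('scene','s0');b=grab('top','t0');s=sensors.get_state();print(s,manip.tcp_to_tips,b['k1'])
print(b['K'],b['extrinsics'])
E
```

```text
{'clock': 0.1, 'qpos': array([ 1.21899795e+00,  2.76555611e-01,  1.50598221e+00, -4.16450493e-05,
        1.36071565e+00, -1.20974909e-01]), 'qd': array([-0.00104481, -0.00259353, -0.00259868,  0.00029551,  0.00031561,
        0.00084724]), 'effort': array([ 1.85599325e-03, -4.17700410e+01, -2.46405101e+01,  1.04692515e-05,
        5.75406259e-03,  4.26244853e-06]), 'position': array([0.13148566, 0.55958352, 0.40392206]), 'ee_rot': array([-1.74679950e-04,  1.15151322e-01,  9.93347614e-01, -8.12085300e-04]), 'contact_force': array([ 0.02340069,  0.00351114, -0.33365897]), 'moment': array([ 0.02159284, -0.00141233, -0.00793739]), 'gripper_force': 0.0, 'width': 0.0851481038307311} 0.1734 -0.047385554801636094
[[493.97698729   0.         259.97518801]
 [  0.         493.97698729 192.88311087]
 [  0.           0.           1.        ]] [[ 0.02203906 -0.9994708   0.02392506 -0.02090873]
 [ 0.98458857  0.0258513   0.17296549 -0.61658382]
 [-0.17349245  0.01974434  0.98463726 -1.04223072]
 [ 0.          0.          0.          1.        ]]
```

View pics/s0.png

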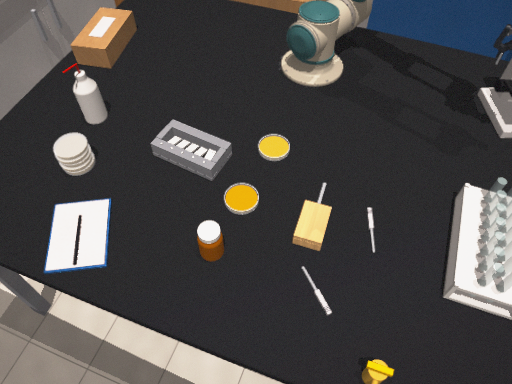

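View pics/t0.png

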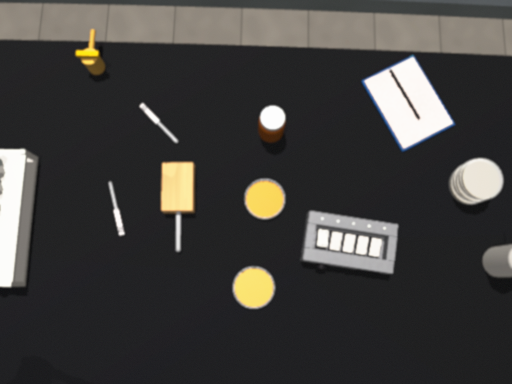

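The scene view shows the block at about (313,225) with the shaft pointing up to (323,184) and the box at (191,150). In the top view the block is at (178,188), the ball at about (178,250), the box at (350,242), dishes at (265,199) and (254,287), and the jar at (272,125).

Run:
```python
from h import *
a=load('scene');b=load('top')
A=a['image'];B=b['image']
ca=cv2.resize(A[115:185,145:240],None,fx=6,fy=6,interpolation=cv2.INTER_CUBIC)
cb=cv2.resize(B[205:280,295:405],None,fx=5.2,fy=5.2,interpolation=cv2.INTER_CUBIC)
w=max(ca.shape[1],cb.shape[1])
def crop(im,x0,x1,y0,y1,s):return cv2.resize(im[y0:y1,x0:x1],None,fx=s,fy=s,interpolation=cv2.INTER_CUBIC)
c1=crop(A,145,240,115,185,4);c2=crop(B,298,403,205,277,4);c3=crop(B,155,205,155,260,3)
W=np.zeros((600,800,3),np.uint8)
W[:280,:380]=c1;W[300:588,:420]=c2;W[:315,450:600]=c3
cv2.imwrite('pics/crop0.png',W[:,:,::-1])
hsv=cv2.cvtColor(B,cv2.COLOR_RGB2HSV)
m=cv2.inRange(hsv,(8,60,120),(28,255,255));m[:, :155]=0;m[:,205:]=0
n,l,st,ce=cv2.connectedComponentsWithStats(m)
i=1+np.argmax(st[1:,4]);pts=cv2.findContours((l==i).astype('u1'),0,2)[0][0]
r=cv2.minAreaRect(pts);bx=cv2.boxPoints(r);print('block px',bx)
print([onz(b,*p,0.04).round(4) for p in bx])
# shaft
g=B.min(2);sh=(g>90).astype('u1');sh[:,:165]=0;sh[:,190:]=0;sh[:214]=0;sh[256:]=0
for v in range(214,256,3):
    x=np.nonzero(sh[v])[0]
    if len(x):print(v,x.min(),x.max(),onz(b,x.mean(),v,.012).round(4))
ys=np.nonzero(sh.any(1))[0];print(ys.min(),ys.max())
# box
g=cv2.inRange(hsv,(0,0,70),(180,60,255));g[:, :297]=0;g[:,405:]=0;g[:205]=0;g[280:]=0
c=max(cv2.findContours(g,0,2)[0],key=cv2.contourArea)
bx=cv2.boxPoints(cv2.minAreaRect(c));print('bank',bx,[onz(b,*p,0.05).round(4) for p in bx])
# dishes, jar
for nm,(u,v),z in [('dish',(265,199),.01),('near',(254,287),.01),('jar',(272,117),.1)]:print(nm,onz(b,u,v,z).round(3))
```

```text
block px [[161.      161.99998]
 [193.      161.99998]
 [193.      211.99998]
 [161.      211.99998]]
[array([0.6845, 0.2196, 0.04  ]), array([0.6865, 0.1471, 0.04  ]), array([0.5722, 0.1419, 0.04  ]), array([0.5704, 0.2131, 0.04  ])]
214 176 180 [0.5705 0.1791 0.012 ]
217 175 180 [0.5636 0.1799 0.012 ]
220 175 180 [0.5567 0.1796 0.012 ]
223 175 180 [0.5498 0.1792 0.012 ]
226 175 180 [0.543  0.1789 0.012 ]
229 175 180 [0.5361 0.1786 0.012 ]
232 175 180 [0.5293 0.1782 0.012 ]
235 175 180 [0.5225 0.1779 0.012 ]
238 175 180 [0.5157 0.1776 0.012 ]
241 175 180 [0.5089 0.1772 0.012 ]
244 175 180 [0.5022 0.1769 0.012 ]
247 175 180 [0.4954 0.1766 0.012 ]
250 176 180 [0.4887 0.1751 0.012 ]
214 251
bank [[300.0027  260.18222]
 [307.75854 208.99373]
 [400.44885 223.03772]
 [392.693   274.2262 ]] [array([ 0.4708, -0.0967,  0.05  ]), array([ 0.5841, -0.113 ,  0.05  ]), array([ 0.5576, -0.3206,  0.05  ]), array([ 0.4445, -0.3006,  0.05  ])]
dish [ 0.611 -0.019  0.01 ]
near [0.411 0.002 0.01 ]
jar [ 0.778 -0.028  0.1  ]
```

View pics/crop0.png

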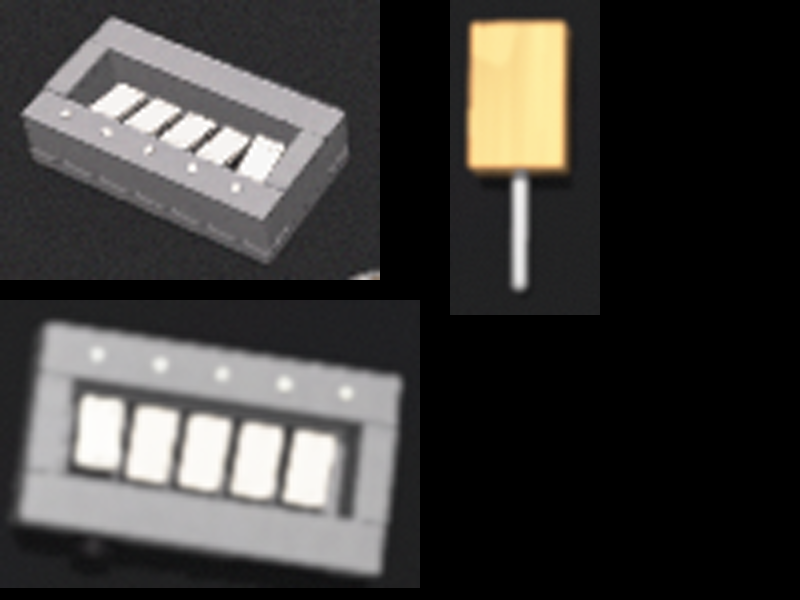

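The odd rocker is the one at the bank's +y end: leftmost in the top crop at (100,432), where it breaks the row, and differently tilted in the scene crop at (263,158). First I move to above the shaft.

Emit:
{"name": "jog_arm", "arguments": {"plan": [{"az": -0.887,"grip": 0},{"az": -0.887},{"az": -0.887},{"dx": -22,"dy": -23.5,"dz": 9},{"dx": -22,"dy": -23.5,"dz": 9},{"dx": -22,"dy": -23.5,"dz": 9},{"dx": -22,"dy": -23.5,"dz": 9},{"dx": -22,"dy": -23.5,"dz": 9},{"dx": -22,"dy": -23.5,"dz": 9},{"dx": -22,"dy": -23.5,"dz": 9},{"dx": -22,"dy": -23.5,"dz": 9},{"dx": -22,"dy": -23.5,"dz": 9},{"dx": -22,"dy": -23.5,"dz": 9},{"dx": -22,"dy": -23.5,"dz": 9},{"dx": -22,"dy": -23.5,"dz": 9},{"dx": -22,"dy": -23.5,"dz": 9},{"dx": -22,"dy": -23.5,"dz": 9},{"dx": -22,"dy": -23.5,"dz": 9},{"dx": -22,"dy": -23.5,"dz": 9},{"dx": -22,"dy": -23.5,"dz": 9}], "grip_force": 60}}

```text
$.plan[0]: bad value
```

```bash
cat >> h.py <<'E'
from scipy.spatial.transform import Rotation as Rot
def pose():
    s=sensors.get_state();q=s['ee_rot'];R=Rot.from_quat([q[1],q[2],q[3],q[0]]).as_matrix()
    return s['position'],R,s
def to(tcp,Rt=None):
    """print remaining shift in tool axes (mm) at present, and turn in units"""
    p,R,s=pose();print('pos',p.round(4),'shift mm',(R.T@(np.array(tcp)-p)*1000).round(1))
    if Rt is not None:print('turn units',(np.degrees(Rot.from_matrix(R.T@Rt).as_rotvec())/6).round(3))
E
python3 - <<'E'
from h import *
d=grab('wrist','w0')
p,R,s=pose();print(p,R.round(4),s['clock'])
E
```

```text
[0.13147942 0.55958854 0.40403832] [[-9.735e-01  2.288e-01 -5.000e-04]
 [ 2.288e-01  9.735e-01 -1.300e-03]
 [ 2.000e-04 -1.400e-03 -1.000e+00]] 0.15
```

View pics/w0.png

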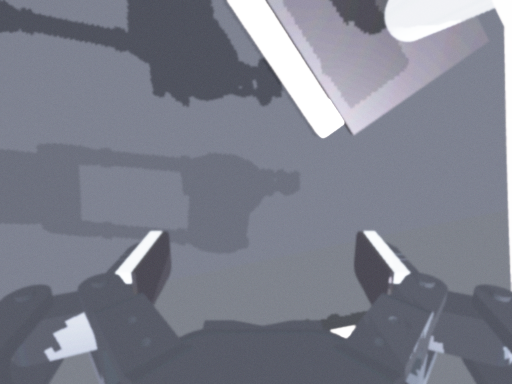

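The move was refused, so this wrist picture only shows the fingers over bare bench at the start pose. I'll retry with every field filled in.

Emit:
{"name": "jog_arm", "arguments": {"plan": [{"dx": 0,"dy": 0,"dz": 0,"ax": 0,"ay": 0,"az": -0.887,"grip": 0},{"dx": 0,"dy": 0,"dz": 0,"ax": 0,"ay": 0,"az": -0.887,"grip": 0},{"dx": 0,"dy": 0,"dz": 0,"ax": 0,"ay": 0,"az": -0.887,"grip": 0}], "grip_force": 60}}

```text
clock: 0.4
position: [0.1315, 0.5597, 0.4043]
ee_rot: [-0.0, -0.026, 1.0, -0.0]
contact_force: [-0.4, -0.0, -0.1]
width: 0.0851
gripper_force: 0.0
```

Emit:
{"name": "jog_arm", "arguments": {"plan": [{"dx": -22,"dy": -23.5,"dz": 9,"ax": 0,"ay": 0,"az": 0,"grip": 0},{"dx": -22,"dy": -23.5,"dz": 9,"ax": 0,"ay": 0,"az": 0,"grip": 0},{"dx": -22,"dy": -23.5,"dz": 9,"ax": 0,"ay": 0,"az": 0,"grip": 0},{"dx": -22,"dy": -23.5,"dz": 9,"ax": 0,"ay": 0,"az": 0,"grip": 0},{"dx": -22,"dy": -23.5,"dz": 9,"ax": 0,"ay": 0,"az": 0,"grip": 0},{"dx": -22,"dy": -23.5,"dz": 9,"ax": 0,"ay": 0,"az": 0,"grip": 0},{"dx": -22,"dy": -23.5,"dz": 9,"ax": 0,"ay": 0,"az": 0,"grip": 0},{"dx": -22,"dy": -23.5,"dz": 9,"ax": 0,"ay": 0,"az": 0,"grip": 0},{"dx": -22,"dy": -23.5,"dz": 9,"ax": 0,"ay": 0,"az": 0,"grip": 0},{"dx": -22,"dy": -23.5,"dz": 9,"ax": 0,"ay": 0,"az": 0,"grip": 0},{"dx": -22,"dy": -23.5,"dz": 9,"ax": 0,"ay": 0,"az": 0,"grip": 0},{"dx": -22,"dy": -23.5,"dz": 9,"ax": 0,"ay": 0,"az": 0,"grip": 0},{"dx": -22,"dy": -23.5,"dz": 9,"ax": 0,"ay": 0,"az": 0,"grip": 0},{"dx": -22,"dy": -23.5,"dz": 9,"ax": 0,"ay": 0,"az": 0,"grip": 0},{"dx": -22,"dy": -23.5,"dz": 9,"ax": 0,"ay": 0,"az": 0,"grip": 0},{"dx": -22,"dy": -23.5,"dz": 9,"ax": 0,"ay": 0,"az": 0,"grip": 0},{"dx": -22,"dy": -23.5,"dz": 9,"ax": 0,"ay": 0,"az": 0,"grip": 0},{"dx": 0,"dy": 0,"dz": 0,"ax": 0,"ay": 0,"az": 0,"grip": 0},{"dx": 0,"dy": 0,"dz": 0,"ax": 0,"ay": 0,"az": 0,"grip": 0}]}}

```text
clock: 1.98
position: [0.5252, 0.1773, 0.2507]
ee_rot: [-0.001, -0.022, 1.0, -0.0]
contact_force: [-0.2, 0.7, 0.1]
width: 0.0853
gripper_force: 0.0
```

Run:
```python
from h import *
d=grab('wrist','w1')
p,R,s=pose();print(p,R.round(4),s['clock'])
c=-d['extrinsics'][:3,:3].T@d['extrinsics'][:3,3];print(c)
print('grasp pt px',proj(d,p+R@[0,0,.155]),'expected shaft px',proj(d,[.525,.178,.012]),proj(d,[.49,.1763,.012]))
```

```text
[0.52423551 0.17819149 0.25110148] [[-9.989e-01 -4.620e-02 -1.900e-03]
 [-4.620e-02  9.989e-01  2.000e-04]
 [ 1.900e-03  2.000e-04 -1.000e+00]] 2.0333
[0.45846805 0.17389412 0.22058442]
grasp pt px [265.55133452 252.6019151 ] expected shaft px [264.04587288 197.43302829] [263.94120249 148.43409636]
```

View pics/w1.png

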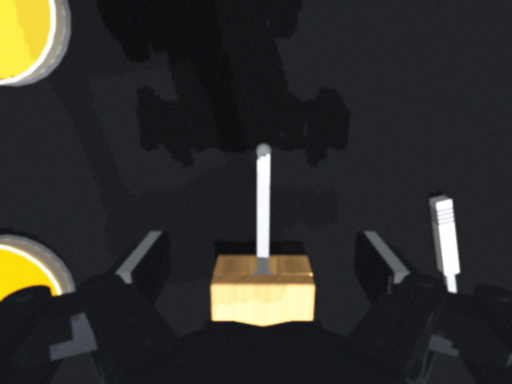

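The wrist view shows the ball at (263,150) and the shaft centred between the fingers, matching the prediction within 2 px. Next I descend and grip the shaft.

Emit:
{"name": "jog_arm", "arguments": {"plan": [{"dx": 0,"dy": 0,"dz": 19,"ax": 0,"ay": 0,"az": 0,"grip": 0.3},{"dx": 0,"dy": 0,"dz": 19,"ax": 0,"ay": 0,"az": 0,"grip": 0.3},{"dx": 0,"dy": 0,"dz": 19,"ax": 0,"ay": 0,"az": 0,"grip": 0.3},{"dx": 0,"dy": 0,"dz": 12,"ax": 0,"ay": 0,"az": 0,"grip": 0.3},{"dx": 0,"dy": 0,"dz": 5,"ax": 0,"ay": 0,"az": 0,"grip": 0.5},{"dx": 0,"dy": 0,"dz": 0,"ax": 0,"ay": 0,"az": 0,"grip": 1},{"dx": 0,"dy": 0,"dz": 0,"ax": 0,"ay": 0,"az": 0,"grip": 1},{"dx": 0,"dy": 0,"dz": 0,"ax": 0,"ay": 0,"az": 0,"grip": 1},{"dx": 0,"dy": 0,"dz": 0,"ax": 0,"ay": 0,"az": 0,"grip": 1},{"dx": 0,"dy": 0,"dz": 0,"ax": 0,"ay": 0,"az": 0,"grip": 1},{"dx": 0,"dy": 0,"dz": 0,"ax": 0,"ay": 0,"az": 0,"grip": 1},{"dx": 0,"dy": 0,"dz": 0,"ax": 0,"ay": 0,"az": 0,"grip": 1}], "grip_force": 60}}

```text
clock: 3.03
position: [0.5246, 0.1789, 0.1784]
ee_rot: [0.001, -0.024, 1.0, 0.0]
contact_force: [-0.2, 2.0, 2.1]
width: 0.0061
gripper_force: 60.5
```

Emit:
{"name": "jog_arm", "arguments": {"plan": [{"dx": 6,"dy": 0,"dz": 0,"ax": 0,"ay": 0,"az": 0,"grip": 1},{"dx": 10,"dy": 0,"dz": 0,"ax": 0,"ay": 0,"az": 0,"grip": 1},{"dx": 12,"dy": 0,"dz": 0,"ax": 0,"ay": 0,"az": 0,"grip": 1},{"dx": 12,"dy": 0,"dz": 0,"ax": 0,"ay": 0,"az": 0,"grip": 1},{"dx": 12,"dy": 0,"dz": 0,"ax": 0,"ay": 0,"az": 0,"grip": 1},{"dx": 12,"dy": 0,"dz": 0,"ax": 0,"ay": 0,"az": 0,"grip": 1},{"dx": 12,"dy": 0,"dz": 0,"ax": 0,"ay": 0,"az": 0,"grip": 1},{"dx": 12,"dy": 0,"dz": 0,"ax": 0,"ay": 0,"az": 0,"grip": 1},{"dx": 12,"dy": 0,"dz": 0,"ax": 0,"ay": 0,"az": 0,"grip": 1},{"dx": 12,"dy": 0,"dz": 0,"ax": 0,"ay": 0,"az": 0,"grip": 1},{"dx": 10,"dy": 0,"dz": 0,"ax": 0,"ay": 0,"az": 0,"grip": 1},{"dx": 6,"dy": 0,"dz": 0,"ax": 0,"ay": 0,"az": 0,"grip": 1},{"dx": 0,"dy": 0,"dz": 0,"ax": 0,"ay": 0,"az": 0,"grip": 1}]}}

```text
clock: 4.12
position: [0.3942, 0.1723, 0.1774]
ee_rot: [-0.002, -0.024, 1.0, -0.0]
contact_force: [-1.1, 0.5, -1.5]
width: 0.0057
gripper_force: 60.1
```

Run:
```python
from h import *
d=grab('top');e=grab('wrist')
W=np.zeros((400,800,3),np.uint8);W[:384,:512]=e['image'];c=cv2.resize(d['image'][155:285,140:240],None,fx=2.8,fy=2.8);W[:c.shape[0],515:515+c.shape[1]]=c
cv2.imwrite('pics/p2.png',W[:,:,::-1]);p,R,s=pose();print(p,s['width'],s['contact_force'])
```

```text
[0.39653169 0.17261997 0.17775764] 0.0060268640813361035 [ 0.85601369  0.53711795 -1.01764658]
```

View pics/p2.png

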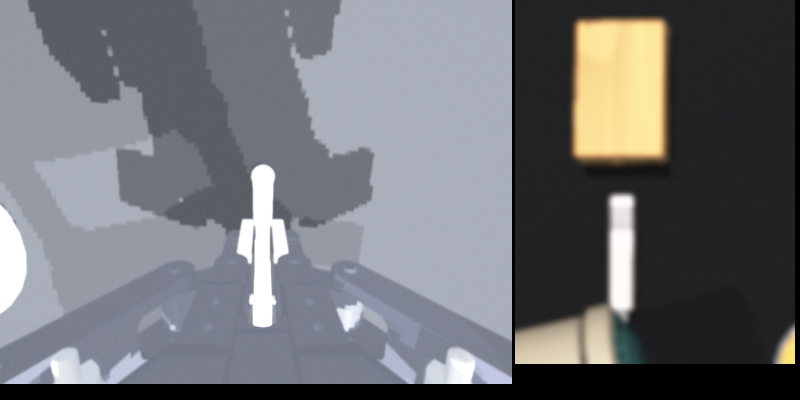

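The wrist view shows the stylus straight in the fingers with the ball at (263,175). The top crop shows the handle's tail clear of the block, about 13 mm in front of the mouth. I'll lower it, open and rise, then look.

Emit:
{"name": "jog_arm", "arguments": {"plan": [{"dx": 0,"dy": 0,"dz": 2,"ax": 0,"ay": 0,"az": 0,"grip": 1},{"dx": 0,"dy": 0,"dz": 1.5,"ax": 0,"ay": 0,"az": 0,"grip": 1},{"dx": 0,"dy": 0,"dz": 0,"ax": 0,"ay": 0,"az": 0,"grip": 1},{"dx": 0,"dy": 0,"dz": 0,"ax": 0,"ay": 0,"az": 0,"grip": 0.8},{"dx": 0,"dy": 0,"dz": 0,"ax": 0,"ay": 0,"az": 0,"grip": 0.5},{"dx": 0,"dy": 0,"dz": 0,"ax": 0,"ay": 0,"az": 0,"grip": 0.2},{"dx": 0,"dy": 0,"dz": 0,"ax": 0,"ay": 0,"az": 0,"grip": 0.2},{"dx": 0,"dy": 0,"dz": 0,"ax": 0,"ay": 0,"az": 0,"grip": 0.2},{"dx": 0,"dy": 0,"dz": -20,"ax": 0,"ay": 0,"az": 0,"grip": 0.2},{"dx": -15,"dy": 0,"dz": -25,"ax": 0,"ay": 0,"az": 0,"grip": 0.2},{"dx": -30,"dy": 0,"dz": -25,"ax": 0,"ay": 0,"az": 0,"grip": 0.2},{"dx": -30,"dy": 0,"dz": 0,"ax": 0,"ay": 0,"az": 0,"grip": 0.2},{"dx": -20,"dy": 0,"dz": 0,"ax": 0,"ay": 0,"az": 0,"grip": 0.2},{"dx": 0,"dy": 0,"dz": 0,"ax": 0,"ay": 0,"az": 0,"grip": 0.2},{"dx": 0,"dy": 0,"dz": 0,"ax": 0,"ay": 0,"az": 0,"grip": 0.2}]}}

```text
clock: 5.47
position: [0.4919, 0.1769, 0.244]
ee_rot: [-0.0, -0.024, 1.0, 0.0]
contact_force: [-0.7, -0.7, -0.3]
width: 0.0686
gripper_force: 0.0
```

Run:
```python
from h import *
d=grab('wrist','w3')
p,R,s=pose();print(p,s['clock'],s['width'])
B=d['image'];g=B.min(2)
m=(g>110).astype('u1');m[:,:190]=0;m[:,340:]=0
n,l,st,ce=cv2.connectedComponentsWithStats(m)
for i in range(1,n):
    if st[i,4]>60: print(st[i],ce[i].round(1))
for v in range(20,300,20):
    x=np.nonzero(m[v])[0]
    if len(x):print(v,x.min(),x.max(),onz(d,x.mean(),v,.012).round(4))
```

```text
[0.49058155 0.17686837 0.24364249] 5.5167 0.06831758032298686
[ 250    0   26  280 5278] [262.3 159.1]
20 256 269 [0.3799 0.1712 0.012 ]
40 256 269 [0.3907 0.1717 0.012 ]
60 256 269 [0.4018 0.1723 0.012 ]
80 256 269 [0.4134 0.1728 0.012 ]
100 256 269 [0.4253 0.1734 0.012 ]
120 256 268 [0.4377 0.1737 0.012 ]
140 256 268 [0.4505 0.1743 0.012 ]
160 251 274 [0.4638 0.1752 0.012 ]
180 250 275 [0.4775 0.1759 0.012 ]
200 250 275 [0.4918 0.1766 0.012 ]
220 250 274 [0.5066 0.1769 0.012 ]
240 250 274 [0.5219 0.1776 0.012 ]
260 251 273 [0.5377 0.1784 0.012 ]
```

View pics/w3.png

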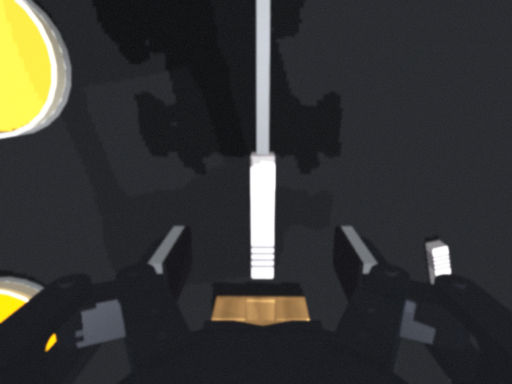

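The wrist view shows the stylus flat and free: shoulder at row 155, tail at row 278, centred at column 262, in front of the block. Next I grip the handle at its middle and lift.

Emit:
{"name": "jog_arm", "arguments": {"plan": [{"dx": -14,"dy": 0,"dz": 10,"ax": 0,"ay": 0,"az": 0,"grip": 0.2},{"dx": 0,"dy": 0,"dz": 20,"ax": 0,"ay": 0,"az": 0,"grip": 0.2},{"dx": 0,"dy": 0,"dz": 20,"ax": 0,"ay": 0,"az": 0,"grip": 0.2},{"dx": 0,"dy": 0,"dz": 12,"ax": 0,"ay": 0,"az": 0,"grip": 0.3},{"dx": 0,"dy": 0,"dz": 5,"ax": 0,"ay": 0,"az": 0,"grip": 0.4},{"dx": 0,"dy": 0,"dz": 0,"ax": 0,"ay": 0,"az": 0,"grip": 1},{"dx": 0,"dy": 0,"dz": 0,"ax": 0,"ay": 0,"az": 0,"grip": 1},{"dx": 0,"dy": 0,"dz": 0,"ax": 0,"ay": 0,"az": 0,"grip": 1},{"dx": 0,"dy": 0,"dz": 0,"ax": 0,"ay": 0,"az": 0,"grip": 1},{"dx": 0,"dy": 0,"dz": 0,"ax": 0,"ay": 0,"az": 0,"grip": 1},{"dx": 0,"dy": 0,"dz": 0,"ax": 0,"ay": 0,"az": 0,"grip": 1},{"dx": 0,"dy": 0,"dz": 0,"ax": 0,"ay": 0,"az": 0,"grip": 1}], "grip_force": 110}}

```text
clock: 6.52
position: [0.5055, 0.1778, 0.1784]
ee_rot: [0.001, -0.024, 1.0, 0.0]
contact_force: [-1.2, -0.5, 6.0]
width: 0.0128
gripper_force: 109.6
```

Emit:
{"name": "jog_arm", "arguments": {"plan": [{"dx": 0,"dy": 0,"dz": -10,"ax": 0,"ay": 0,"az": 0,"grip": 1},{"dx": 0,"dy": 0,"dz": -25,"ax": 0,"ay": 0,"az": 0,"grip": 1},{"dx": 0,"dy": 0,"dz": -25,"ax": 0,"ay": 0,"az": 0,"grip": 1},{"dx": 0,"dy": 0,"dz": -30,"ax": 0,"ay": 0,"az": 0.83,"grip": 1},{"dx": 0,"dy": 0,"dz": -30,"ax": 0,"ay": 0,"az": 0.84,"grip": 1},{"dx": 0,"dy": 0,"dz": -30,"ax": 0,"ay": 0,"az": 0,"grip": 1},{"dx": -2,"dy": -27,"dz": 0,"ax": 0,"ay": 0,"az": 0,"grip": 1},{"dx": -2,"dy": -27,"dz": 0,"ax": 0,"ay": 0,"az": 0,"grip": 1},{"dx": -2,"dy": -27,"dz": 0,"ax": 0,"ay": 0,"az": 0,"grip": 1},{"dx": -2,"dy": -27,"dz": 0,"ax": 0,"ay": 0,"az": 0,"grip": 1},{"dx": -2,"dy": -27,"dz": 0,"ax": 0,"ay": 0,"az": 0,"grip": 1},{"dx": -2,"dy": -27,"dz": 0,"ax": 0,"ay": 0,"az": 0,"grip": 1},{"dx": -2,"dy": -27,"dz": 0,"ax": 0,"ay": 0,"az": 0,"grip": 1},{"dx": -2,"dy": -27,"dz": 0,"ax": 0,"ay": 0,"az": 0,"grip": 1},{"dx": -2,"dy": -27,"dz": 0,"ax": 0,"ay": 0,"az": 0,"grip": 1},{"dx": -2,"dy": -27,"dz": 0,"ax": 0,"ay": 0,"az": 0,"grip": 1},{"dx": -2,"dy": -27,"dz": 0,"ax": 0,"ay": 0,"az": 0,"grip": 1},{"dx": -2,"dy": -27,"dz": 0,"ax": 0,"ay": 0,"az": 0,"grip": 1}]}}

```text
clock: 8.02
position: [0.4875, -0.148, 0.3279]
ee_rot: [0.0, 0.064, 0.998, -0.0]
contact_force: [0.9, -0.3, -0.6]
width: 0.0124
gripper_force: 108.8
```

Emit:
{"name": "jog_arm", "arguments": {"plan": [{"dx": 0,"dy": 0,"dz": 0,"ax": 0,"ay": -0.9375,"az": 0,"grip": 1},{"dx": 0,"dy": 0,"dz": 0,"ax": 0,"ay": -0.9375,"az": 0,"grip": 1},{"dx": 0,"dy": 0,"dz": 0,"ax": 0,"ay": -0.9375,"az": 0,"grip": 1},{"dx": 0,"dy": 0,"dz": 0,"ax": 0,"ay": -0.9375,"az": 0,"grip": 1},{"dx": 0,"dy": 0,"dz": 0,"ax": 0,"ay": -0.9375,"az": 0,"grip": 1},{"dx": 0,"dy": 0,"dz": 0,"ax": 0,"ay": -0.9375,"az": 0,"grip": 1},{"dx": 0,"dy": 0,"dz": 0,"ax": 0,"ay": -0.9375,"az": 0,"grip": 1},{"dx": 0,"dy": 0,"dz": 0,"ax": 0,"ay": -0.9375,"az": 0,"grip": 1},{"dx": 0,"dy": 0,"dz": 0,"ax": 0,"ay": 0,"az": 0,"grip": 1},{"dx": 0,"dy": 0,"dz": 0,"ax": 0,"ay": 0,"az": 0,"grip": 1},{"dx": 0,"dy": 0,"dz": 0,"ax": 0,"ay": 0,"az": 0,"grip": 1}]}}

```text
clock: 8.93
position: [0.4907, -0.1438, 0.3312]
ee_rot: [0.361, 0.058, 0.93, -0.022]
contact_force: [0.3, 0.8, -1.4]
width: 0.0127
gripper_force: 108.8
```

Run:
```python
from h import *
d=grab('wrist');t=grab('scene')
p,R,s=pose();print(p,R.round(3),s['clock'],s['width'],s['qpos'].round(2))
ball=p+R@[.141,0,.170];print('ball',ball,'px',proj(d,ball),proj(t,ball))
bx=np.array([.992,-.128,0]);by=np.array([.128,.992,0]);c=np.array([.5143,-.2077,0])
for y in (60,30):
  for x in(-20,20):print(y,x,proj(d,c+by*y/1e3+bx*x/1e3+[0,0,.034 if (x<0)==(y==60) else .026]).round(0))
W=np.zeros((400,800,3),np.uint8);W[:384,:512]=d['image'];q=cv2.resize(t['image'][95:195,145:235],None,fx=3.2,fy=3.2);W[:q.shape[0],512:512+q.shape[1]]=q
cv2.imwrite('pics/p4.png',W[:,:,::-1])
```

```text
[ 0.49099142 -0.14389943  0.3311804 ] [[-0.732  0.124  0.67 ]
 [ 0.092  0.992 -0.082]
 [-0.675  0.002 -0.738]] 9.0333 0.012792051418191838 [-0.52  0.11  2.07  0.81  0.37 -2.65]
ball [ 0.50172998 -0.14484536  0.11057943] px [ 263.36290074 -110.81655966] [210.93696597 131.0140442 ]
60 -20 [ 261. -164.]
60 20 [261. -70.]
30 -20 [ 203. -169.]
30 20 [212. -64.]
```

View pics/p4.png

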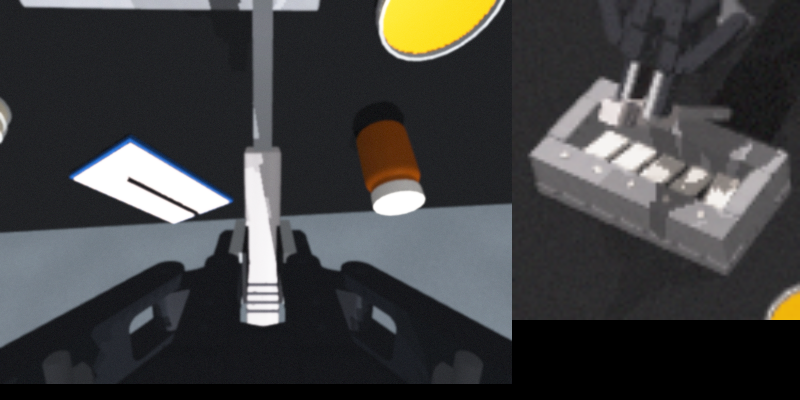

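The wrist view shows the handle straight in the grip, shoulder at (263,148) and tail at (263,322). The ball is out of view, over the +y end of the box. Joint 6 is near its limit, so I turn the stylus towards the arm's own radial direction, which the well still allows.

Emit:
{"name": "jog_arm", "arguments": {"plan": [{"dx": 0,"dy": 0,"dz": 0,"ax": 0.56,"ay": 0,"az": 0.61,"grip": 1},{"dx": 0,"dy": 0,"dz": 0,"ax": 0.56,"ay": 0,"az": 0.61,"grip": 1},{"dx": 0,"dy": 0,"dz": 0,"ax": 0.56,"ay": 0,"az": 0.61,"grip": 1},{"dx": 0,"dy": 0,"dz": 0,"ax": 0.56,"ay": 0,"az": 0.61,"grip": 1},{"dx": 0,"dy": 0,"dz": 0,"ax": 0,"ay": 0,"az": 0,"grip": 1},{"dx": 0,"dy": 0,"dz": 0,"ax": 0,"ay": 0,"az": 0,"grip": 1}]}}

```text
clock: 9.53
position: [0.4896, -0.1438, 0.3293]
ee_rot: [0.351, 0.16, 0.921, -0.062]
contact_force: [0.1, 1.3, -0.7]
width: 0.0123
gripper_force: 108.9
```

```bash
cat >> h.py <<'E'
bx=np.array([.992,-.128,0]);by=np.array([.128,.992,0]);bc=np.array([.5143,-.2077,0])
def bank(x,y,z):return bc+bx*x/1e3+by*y/1e3+np.array([0,0,z/1e3])
def ballto(P,L=.141,H=.170):
    p,R,s=pose();b=p+R@[L,0,H]
    print('ball',b.round(4),'shift mm',(R.T@(P-b)*1000).round(1),'F',np.round(s['contact_force'],1),'t',s['clock'])
E
python3 - <<'E'
from h import *
p,R,s=pose();print(p,R.round(3),s['qpos'].round(2))
ballto(bank(-15,60,70));ballto(bank(-15,60,45))
t=grab('top','t5');sc=grab('scene')
b=p+R@[.141,0,.170];print(proj(t,b),proj(sc,b))
W=np.zeros((600,800,3),np.uint8);c=cv2.resize(t['image'][195:285,290:410],None,fx=4,fy=4,interpolation=2);W[:360,:480]=c
c=cv2.resize(sc['image'][95:185,160:240],None,fx=4,fy=4,interpolation=2);W[:360,480:800]=c
cv2.imwrite('pics/p5.png',W[:360,:,::-1])
E
```

```text
[ 0.48961947 -0.14376441  0.32927004] [[-0.703  0.339  0.626]
 [ 0.252  0.941 -0.226]
 [-0.665 -0.001 -0.746]] [-0.45  0.11  2.08  0.28  0.24 -1.92]
ball [ 0.497  -0.1467  0.1085] shift mm [18.6  3.9 35. ] F [ 0.1  1.3 -0.7] t 9.5333
ball [ 0.497  -0.1467  0.1085] shift mm [35.3  3.9 53.7] F [ 0.1  1.3 -0.7] t 9.5333
[327.0108462  246.95501539] [211.11267184 130.16316411]
```

View pics/p5.png

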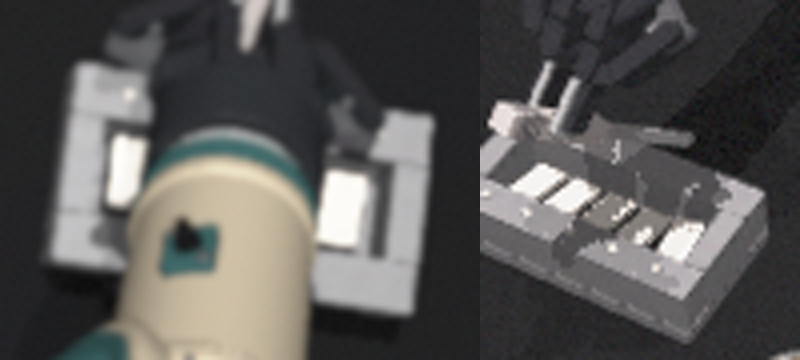

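The top crop confirms the box under the arm, with the odd rocker's white face at about (125,170). The scene crop shows the ball end at about (695,138), above the +y end of the row as computed. Joint 5 is near its limit, so I ease the tilt by 6° and recheck.

Emit:
{"name": "jog_arm", "arguments": {"plan": [{"dx": 0,"dy": 0,"dz": 0,"ax": 0,"ay": 0.9,"az": 0,"grip": 1},{"dx": 8,"dy": 2,"dz": 10,"ax": 0,"ay": 0,"az": 0,"grip": 1},{"dx": 8,"dy": 2,"dz": 10,"ax": 0,"ay": 0,"az": 0,"grip": 1},{"dx": 0,"dy": 0,"dz": 0,"ax": 0,"ay": 0,"az": 0,"grip": 1},{"dx": 0,"dy": 0,"dz": 0,"ax": 0,"ay": 0,"az": 0,"grip": 1}]}}

```text
clock: 10.05
position: [0.4895, -0.1399, 0.303]
ee_rot: [0.306, 0.165, 0.936, -0.054]
contact_force: [0.1, -0.4, -0.5]
width: 0.0125
gripper_force: 108.9
```

Run:
```python
from h import *
p,R,s=pose();print(p,R.round(3),s['qpos'].round(2))
ballto(bank(-15,60,55));ballto(bank(-15,60,40));ballto(bank(-15,60,28))
sc=grab('scene');t=load('top')
b=p+R@[.141,0,.170];print('ball px',proj(sc,b))
for y in(60,-60):print('rocker top px pred',proj(t,bank(0,y,30)),proj(sc,bank(0,y,30)))
m=(t['image'].min(2)>170).astype('u1');m[:,:300]=0;m[:,400:]=0;m[:215]=0;m[268:]=0
n,l,st,ce=cv2.connectedComponentsWithStats(m);print([(st[i].tolist(),ce[i].round(1).tolist()) for i in range(1,n) if st[i,4]>40])
m=(sc['image'].min(2)>170).astype('u1');m[:,:155]=0;m[:,235:]=0;m[:120]=0;m[180:]=0
n,l,st,ce=cv2.connectedComponentsWithStats(m);print([(st[i].tolist(),ce[i].round(1).tolist()) for i in range(1,n) if st[i,4]>15])
c=cv2.resize(sc['image'][95:185,160:250],None,fx=6,fy=6,interpolation=2)
cv2.imwrite('pics/p6.png',c[:,:,::-1])
```

```text
[ 0.48946799 -0.13992877  0.30304281] [[-0.758  0.341  0.556]
 [ 0.276  0.94  -0.201]
 [-0.591  0.    -0.807]] [-0.43  0.15  2.07  0.18  0.3  -1.81]
ball [ 0.4771 -0.1353  0.0826] shift mm [-9.5 -0.1 41.1] F [ 0.1 -0.4 -0.5] t 10.05
ball [ 0.4771 -0.1353  0.0826] shift mm [-0.6 -0.1 53.2] F [ 0.1 -0.4 -0.5] t 10.05
ball [ 0.4771 -0.1353  0.0826] shift mm [ 6.5 -0.1 62.9] F [ 0.1 -0.4 -0.5] t 10.05
ball px [218.60917491 132.99166153]
rocker top px pred [322.16088552 238.06337884] [209.10340203 155.89439725]
rocker top px pred [374.88353844 246.09103105] [173.62704153 140.88842745]
[([304, 215, 21, 46, 397], [311.4, 236.1]), ([384, 224, 13, 12, 109], [390.5, 229.5]), ([317, 229, 9, 17, 121], [320.9, 237.0]), ([336, 236, 27, 9, 84], [349.3, 238.5]), ([369, 237, 27, 31, 331], [384.6, 256.8]), ([369, 238, 14, 20, 215], [375.6, 247.3])]
[([158, 120, 22, 18, 122], [169.1, 127.7]), ([179, 120, 11, 16, 38], [183.8, 128.8]), ([155, 131, 35, 24, 318], [170.9, 142.9]), ([204, 142, 26, 22, 149], [216.7, 153.7]), ([185, 145, 8, 6, 27], [188.9, 147.6])]
```

View pics/p6.png

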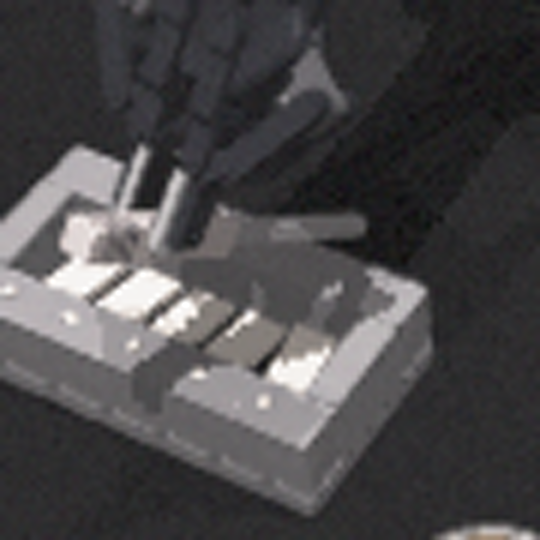

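The scene crop shows the ball end at (360,228), which is (220,133) in the full picture, within 1.5 px of the prediction. I go over the odd rocker's near end above the rim, then straight down.

Emit:
{"name": "jog_arm", "arguments": {"plan": [{"dx": -5,"dy": 0,"dz": 11,"ax": 0,"ay": 0,"az": 0,"grip": 1},{"dx": -5,"dy": 0,"dz": 11,"ax": 0,"ay": 0,"az": 0,"grip": 1},{"dx": -5,"dy": 0,"dz": 11,"ax": 0,"ay": 0,"az": 0,"grip": 1},{"dx": 0,"dy": 0,"dz": 0,"ax": 0,"ay": 0,"az": 0,"grip": 1},{"dx": 5.9,"dy": 0,"dz": 8.1,"ax": 0,"ay": 0,"az": 0,"grip": 1},{"dx": 4.7,"dy": 0,"dz": 6.5,"ax": 0,"ay": 0,"az": 0,"grip": 1},{"dx": 0,"dy": 0,"dz": 0,"ax": 0,"ay": 0,"az": 0,"grip": 1},{"dx": 0,"dy": 0,"dz": 0,"ax": 0,"ay": 0,"az": 0,"grip": 1}]}}

```text
clock: 10.77
position: [0.5193, -0.1506, 0.2671]
ee_rot: [0.306, 0.165, 0.936, -0.054]
contact_force: [0.4, 0.5, -0.5]
width: 0.0125
gripper_force: 108.9
```

Run:
```python
from h import *
p,R,s=pose();print(R.round(3),s['qpos'].round(2))
ballto(bank(-15,60,40));ballto(bank(-15,60,30));b=p+R@[.141,0,.170]-bc;print('bank xy',b@bx,b@by)
```

```text
[[-0.758  0.342  0.556]
 [ 0.276  0.94  -0.202]
 [-0.591  0.    -0.807]] [-0.43  0.24  2.06  0.23  0.21 -1.86]
ball [ 0.5069 -0.146   0.0466] shift mm [ 3.7 -0.1  5.5] F [ 0.4  0.5 -0.5] t 10.7667
ball [ 0.5069 -0.146   0.0466] shift mm [ 9.6 -0.1 13.6] F [ 0.4  0.5 -0.5] t 10.7667
bank xy -0.0152598188636085 0.06023094180030075
```

Emit:
{"name": "jog_arm", "arguments": {"plan": [{"dx": 2.4,"dy": 0,"dz": 3.2,"ax": 0,"ay": 0,"az": 0,"grip": 1},{"dx": 2.4,"dy": 0,"dz": 3.2,"ax": 0,"ay": 0,"az": 0,"grip": 1},{"dx": 2.4,"dy": 0,"dz": 3.2,"ax": 0,"ay": 0,"az": 0,"grip": 1},{"dx": 0,"dy": 0,"dz": 0,"ax": 0,"ay": 0,"az": 0,"grip": 1}]}}

```text
clock: 11.1
position: [0.5195, -0.1508, 0.2557]
ee_rot: [0.307, 0.165, 0.936, -0.054]
contact_force: [-0.1, -0.7, 1.8]
width: 0.0125
gripper_force: 109.1
```

Emit:
{"name": "jog_arm", "arguments": {"plan": [{"dx": 1.2,"dy": 0,"dz": 1.6,"ax": 0,"ay": 0,"az": 0,"grip": 1},{"dx": 1.2,"dy": 0,"dz": 1.6,"ax": 0,"ay": 0,"az": 0,"grip": 1},{"dx": 0,"dy": 0,"dz": 0,"ax": 0,"ay": 0,"az": 0,"grip": 1}]}}

```text
clock: 11.35
position: [0.5192, -0.1506, 0.2517]
ee_rot: [0.307, 0.165, 0.936, -0.054]
contact_force: [-0.1, 0.8, 1.3]
width: 0.0125
gripper_force: 109.2
```

Run:
```python
from h import *
p,R,s=pose();print(R.round(3),s['qpos'].round(2),s['moment'])
ballto(bank(-15,60,30));b=p+R@[.141,0,.170]-bc;print('bank xy',b@bx,b@by)
```

```text
[[-0.757  0.341  0.557]
 [ 0.275  0.94  -0.202]
 [-0.592 -0.    -0.806]] [-0.43  0.26  2.08  0.29  0.17 -1.92] [0.05575785 0.55171297 0.02289014]
ball [ 0.5071 -0.1462  0.0312] shift mm [ 0.7 -0.   1. ] F [-0.1  0.8  1.3] t 11.35
bank xy -0.015033915813978272 0.06005484722147757
```

Emit:
{"name": "jog_arm", "arguments": {"plan": [{"dx": 1.2,"dy": 0,"dz": 1.6,"ax": 0,"ay": 0,"az": 0,"grip": 1},{"dx": 0,"dy": 0,"dz": 0,"ax": 0,"ay": 0,"az": 0,"grip": 1}]}}

```text
clock: 11.52
position: [0.5192, -0.1506, 0.2496]
ee_rot: [0.307, 0.165, 0.936, -0.054]
contact_force: [-1.2, -0.9, 1.8]
width: 0.0128
gripper_force: 109.2
```

Emit:
{"name": "jog_arm", "arguments": {"plan": [{"dx": 0.6,"dy": 0,"dz": 0.8,"ax": 0,"ay": 0,"az": 0,"grip": 1},{"dx": 0,"dy": 0,"dz": 0,"ax": 0,"ay": 0,"az": 0,"grip": 1}]}}

```text
clock: 11.68
position: [0.5192, -0.1506, 0.2487]
ee_rot: [0.307, 0.165, 0.936, -0.054]
contact_force: [-0.8, 0.5, 1.3]
width: 0.0126
gripper_force: 109.2
```

Emit:
{"name": "jog_arm", "arguments": {"plan": [{"dx": 0.9,"dy": 0,"dz": 1.2,"ax": 0,"ay": 0,"az": 0,"grip": 1},{"dx": 0,"dy": 0,"dz": 0,"ax": 0,"ay": 0,"az": 0,"grip": 1}]}}

```text
clock: 11.85
position: [0.5196, -0.1508, 0.2476]
ee_rot: [0.308, 0.165, 0.936, -0.054]
contact_force: [-0.3, 0.9, 3.3]
width: 0.0126
gripper_force: 109.4
```

Run:
```python
from h import *
import time
old=load('wrist');F=[];M=[]
d=grab('wrist')
for i in range(6):
    s=sensors.get_state();F.append(s['contact_force']);M.append(s['moment'])
    if i<5: imaging.get_image('wrist')
print(np.mean(F,0),np.mean(M,0))
ballto(bank(-15,60,30))
for nm,im in(('old',old['image']),('new',d['image'])):
    g=cv2.cvtColor(im,cv2.COLOR_RGB2GRAY).astype(float)[60:330,262:266].mean(1)
    dg=np.diff(cv2.GaussianBlur(g[:,None],(1,5),0)[:,0]);i=np.argsort(-abs(dg))[:12];print(nm,[(60+int(k),round(dg[k])) for k in sorted(i)])
    for v in(110,170,250):
        r=cv2.GaussianBlur(cv2.cvtColor(im,cv2.COLOR_RGB2GRAY),(3,3),0)[v].astype(float);e=np.diff(r)[235:295];print(v,235+e.argmax(),235+e.argmin())
# scene: rocker white pixels
sc=grab('scene');m=(sc['image'].min(2)>140).astype('u1')
for y in(60,30,0,-30):
  for sg in(-1,1):
    q=[proj(sc,bank(x,y+w,30+sg*np.sin(.28)*x)) for x,w in((-18,-9),(18,-9),(18,9),(-18,9))]
    k=np.zeros(m.shape,'u1');cv2.fillConvexPoly(k,np.round(q).astype(int),1);print(y,sg,np.round(sc['image'][k>0].mean(),1))
```

```text
[-0.34059207  0.01472093  2.98623722] [0.14290797 0.48812522 0.00453805]
ball [ 0.5077 -0.1465  0.0272] shift mm [-1.2 -0.  -2.6] F [-0.2 -0.2  2.8] t 12.15
old [(282, -39), (285, 37), (291, -37), (294, 35), (300, -34), (303, 36), (308, -33), (309, -33), (312, 37), (324, -50), (325, -62), (326, -49)]
110 252 271
170 243 280
250 248 274
new [(282, -32), (285, 35), (290, -33), (294, 34), (299, -37), (302, 35), (303, 31), (307, -33), (311, 34), (324, -49), (325, -63), (326, -51)]
110 252 271
170 244 250
250 248 274
60 -1 126.5
60 1 138.9
30 -1 104.8
30 1 104.5
0 -1 74.4
0 1 70.7
-30 -1 70.1
-30 1 68.6
```

Emit:
{"name": "jog_arm", "arguments": {"plan": [{"dx": 0.6,"dy": 0,"dz": 0.8,"ax": 0,"ay": 0,"az": 0,"grip": 1},{"dx": 0.6,"dy": 0,"dz": 0.8,"ax": 0,"ay": 0,"az": 0,"grip": 1},{"dx": 0,"dy": 0,"dz": 0,"ax": 0,"ay": 0,"az": 0,"grip": 1}]}}

```text
clock: 12.45
position: [0.5201, -0.1511, 0.2462]
ee_rot: [0.309, 0.165, 0.935, -0.055]
contact_force: [0.9, -0.9, 6.8]
width: 0.0122
gripper_force: 109.6
```

```bash
cat > f.py <<'E'
from h import *
F=[];M=[]
for i in range(6):
    s=sensors.get_state();F.append(s['contact_force']);M.append(s['moment']);imaging.get_image('wrist')
print(np.mean(F,0).round(2),np.mean(M,0).round(3),s['qpos'].round(3))
ballto(bank(-15,60,30))
E
python3 f.py
```

```text
[ 0.36 -0.35  5.91] [0.164 0.348 0.013] [-0.428  0.275  2.092  0.325  0.147 -1.956]
ball [ 0.5086 -0.147   0.0257] shift mm [-1.2  0.1 -4.4] F [0.1 0.3 4.9] t 12.75
```

Emit:
{"name": "jog_arm", "arguments": {"plan": [{"dx": 0.6,"dy": 0,"dz": 0.8,"ax": 0,"ay": 0,"az": 0,"grip": 1},{"dx": 0.6,"dy": 0,"dz": 0.8,"ax": 0,"ay": 0,"az": 0,"grip": 1},{"dx": 0,"dy": 0,"dz": 0,"ax": 0,"ay": 0,"az": 0,"grip": 1},{"dx": 0,"dy": 0,"dz": 0,"ax": 0,"ay": 0,"az": 0,"grip": 1}]}}

```text
clock: 13.08
position: [0.5205, -0.1513, 0.2449]
ee_rot: [0.309, 0.165, 0.935, -0.055]
contact_force: [1.1, 0.0, 8.3]
width: 0.0128
gripper_force: 109.7
```

```bash
python3 f.py
```

```text
[0.65 0.16 7.99] [0.174 0.309 0.002] [-0.428  0.278  2.093  0.337  0.141 -1.969]
ball [ 0.5094 -0.1474  0.0243] shift mm [-1.3  0.2 -6.1] F [ 1.2 -0.1  9. ] t 13.3833
```

Force has risen to 8 N against the stop, well past the roughly 3 N moving force. I lift out straight up and move back towards the free bench to check the rockers.

Emit:
{"name": "jog_arm", "arguments": {"plan": [{"dx": -3,"dy": 0,"dz": -4,"ax": 0,"ay": 0,"az": 0,"grip": 1},{"dx": -5.9,"dy": 0,"dz": -8.1,"ax": 0,"ay": 0,"az": 0,"grip": 1},{"dx": -5.9,"dy": 0,"dz": -8.1,"ax": 0,"ay": 0,"az": 0,"grip": 1},{"dx": -11.8,"dy": 0,"dz": -16.2,"ax": 0,"ay": 0,"az": 0,"grip": 1},{"dx": -11.8,"dy": 0,"dz": -16.2,"ax": 0,"ay": 0,"az": 0,"grip": 1},{"dx": -11.8,"dy": 0,"dz": -16.2,"ax": 0,"ay": 0,"az": 0,"grip": 1},{"dx": -11.8,"dy": 0,"dz": -16.2,"ax": 0,"ay": 0,"az": 0,"grip": 1},{"dx": -5.9,"dy": 0,"dz": -8.1,"ax": 0,"ay": 0,"az": 0,"grip": 1},{"dx": 0,"dy": 35,"dz": 0,"ax": 0,"ay": 0,"az": 0,"grip": 1},{"dx": 0,"dy": 35,"dz": 0,"ax": 0,"ay": 0,"az": 0,"grip": 1},{"dx": 0,"dy": 35,"dz": 0,"ax": 0,"ay": 0,"az": 0,"grip": 1},{"dx": 0,"dy": 35,"dz": 0,"ax": 0,"ay": 0,"az": 0,"grip": 1},{"dx": 0,"dy": 35,"dz": 0,"ax": 0,"ay": 0,"az": 0,"grip": 1},{"dx": 0,"dy": 35,"dz": 0,"ax": 0,"ay": 0,"az": 0,"grip": 1},{"dx": 0,"dy": 35,"dz": 0,"ax": 0,"ay": 0,"az": 0,"grip": 1},{"dx": 0,"dy": 35,"dz": 0,"ax": 0,"ay": 0,"az": 0,"grip": 1},{"dx": 0,"dy": 0,"dz": 0,"ax": 0,"ay": 0,"az": 0,"grip": 1},{"dx": 0,"dy": 0,"dz": 0,"ax": 0,"ay": 0,"az": 0,"grip": 1}]}}

```text
clock: 14.88
position: [0.6145, 0.1147, 0.3571]
ee_rot: [0.306, 0.163, 0.936, -0.054]
contact_force: [-0.6, -0.9, -0.8]
width: 0.0125
gripper_force: 108.8
```

Run:
```python
from h import *
p,R,s=pose();print(p,R.round(3),s['qpos'].round(2),s['clock'])
t=grab('top');sc=grab('scene')
for d,nm,roi,th in((t,'top',(215,268,300,400),200),(sc,'scene',(120,180,150,236),150)):
    for th in(130,160,190,215):
        m=(d['image'].min(2)>th).astype('u1');a,b,c,e=roi;k=np.zeros_like(m);k[a:b,c:e]=m[a:b,c:e]
        n,l,st,ce=cv2.connectedComponentsWithStats(k);print(nm,th,[(st[i].tolist(),ce[i].round(1).tolist()) for i in range(1,n) if st[i,4]>25])
```

```text
[0.61445885 0.11467647 0.3570589 ] [[-0.76   0.338  0.555]
 [ 0.272  0.941 -0.201]
 [-0.591 -0.001 -0.807]] [ 0.16  0.27  1.73 -0.51  0.63 -0.73] 14.8833
top 130 [([303, 215, 95, 53, 3500], [348.3, 241.7]), ([355, 235, 14, 20, 223], [361.8, 244.8])]
top 160 [([304, 215, 93, 53, 2503], [351.6, 242.1]), ([316, 230, 13, 19, 199], [322.4, 238.9]), ([330, 232, 13, 19, 200], [335.7, 240.8]), ([343, 234, 13, 19, 197], [348.8, 242.7]), ([356, 236, 13, 19, 198], [361.9, 244.8])]
top 190 [([310, 215, 31, 10, 218], [324.4, 218.9]), ([342, 218, 15, 8, 52], [349.9, 221.4]), ([306, 225, 8, 22, 123], [310.1, 235.4]), ([317, 230, 12, 19, 183], [322.5, 238.7]), ([330, 232, 12, 19, 182], [335.5, 240.7]), ([343, 234, 13, 19, 182], [348.7, 242.7]), ([356, 236, 12, 18, 177], [361.8, 244.8]), ([369, 238, 13, 18, 185], [375.2, 246.8]), ([305, 249, 29, 12, 194], [316.1, 254.5])]
top 215 [([317, 230, 12, 18, 168], [322.4, 238.6]), ([330, 232, 12, 18, 169], [335.5, 240.5]), ([343, 234, 12, 18, 164], [348.6, 242.6]), ([356, 236, 12, 18, 161], [361.8, 244.6]), ([369, 238, 13, 18, 167], [375.1, 246.6])]
scene 130 [([151, 120, 80, 50, 1589], [191.2, 144.8])]
scene 160 [([151, 120, 80, 50, 1456], [191.3, 144.9])]
scene 190 [([168, 136, 13, 9, 63], [174.0, 139.8]), ([176, 140, 14, 9, 61], [182.5, 143.7]), ([185, 143, 14, 9, 64], [191.4, 147.3]), ([194, 147, 13, 9, 63], [200.3, 151.2]), ([203, 151, 14, 9, 66], [209.4, 155.1])]
scene 215 [([168, 136, 13, 8, 56], [173.8, 139.8]), ([176, 140, 14, 8, 57], [182.5, 143.5]), ([185, 144, 13, 8, 60], [191.4, 147.3]), ([194, 147, 13, 9, 60], [200.3, 151.1]), ([203, 151, 13, 9, 61], [209.3, 155.0])]
```

All five rockers are now evenly spaced in both views (top centroids step by 13.2 px in u and 2.0 px in v), so they match. Next I level the stylus and carry it to the free bench spot.

Emit:
{"name": "jog_arm", "arguments": {"plan": [{"dx": 0,"dy": 0,"dz": 0,"ax": 0,"ay": 0.863,"az": 0,"grip": 1},{"dx": 0,"dy": 0,"dz": 0,"ax": 0,"ay": 0.863,"az": 0,"grip": 1},{"dx": 0,"dy": 0,"dz": 0,"ax": 0,"ay": 0.863,"az": 0,"grip": 1},{"dx": 0,"dy": 0,"dz": 0,"ax": 0,"ay": 0.863,"az": 0,"grip": 1},{"dx": 0,"dy": 0,"dz": 0,"ax": 0,"ay": 0.863,"az": 0,"grip": 1},{"dx": 0,"dy": 0,"dz": 0,"ax": 0,"ay": 0.863,"az": 0,"grip": 1},{"dx": 0,"dy": 0,"dz": 0,"ax": 0,"ay": 0.863,"az": 0,"grip": 1},{"dx": 0,"dy": 0,"dz": 0,"ax": 0,"ay": 0,"az": -0.95,"grip": 1},{"dx": 0,"dy": 0,"dz": 0,"ax": 0,"ay": 0,"az": -0.95,"grip": 1},{"dx": 0,"dy": 0,"dz": 0,"ax": 0,"ay": 0,"az": -0.95,"grip": 1},{"dx": 0,"dy": 0,"dz": 0,"ax": 0,"ay": 0,"az": -0.95,"grip": 1},{"dx": 23.6,"dy": 8.7,"dz": 0,"ax": 0,"ay": 0,"az": 0,"grip": 1},{"dx": 23.6,"dy": 8.7,"dz": 0,"ax": 0,"ay": 0,"az": 0,"grip": 1},{"dx": 23.6,"dy": 8.7,"dz": 0,"ax": 0,"ay": 0,"az": 0,"grip": 1},{"dx": 23.6,"dy": 8.7,"dz": 0,"ax": 0,"ay": 0,"az": 0,"grip": 1},{"dx": 23.6,"dy": 8.7,"dz": 0,"ax": 0,"ay": 0,"az": 0,"grip": 1},{"dx": 23.6,"dy": 8.7,"dz": 0,"ax": 0,"ay": 0,"az": 0,"grip": 1},{"dx": 0,"dy": 0,"dz": 0,"ax": 0,"ay": 0,"az": 0,"grip": 1},{"dx": 0,"dy": 0,"dz": 0,"ax": 0,"ay": 0,"az": 0,"grip": 1}]}}

```text
clock: 16.57
position: [0.469, 0.1568, 0.3586]
ee_rot: [0.001, -0.024, 1.0, -0.0]
contact_force: [0.6, 0.5, -0.5]
width: 0.0127
gripper_force: 108.8
```

Run:
```python
from h import *
Rt=np.array([[-1,-.045,0],[-.045,1,0],[0,0,-1.]]);Rt/=np.linalg.norm(Rt,axis=0)
to([.47,.16,.186],Rt)
```

```text
pos [0.469  0.1568 0.3586] shift mm [ -0.8   3.3 172.6]
turn units [-0.008  0.018  0.035]
```

Emit:
{"name": "jog_arm", "arguments": {"plan": [{"dx": 0,"dy": 3,"dz": 25,"ax": 0,"ay": 0,"az": 0,"grip": 1},{"dx": 0,"dy": 0,"dz": 30,"ax": 0,"ay": 0,"az": 0,"grip": 1},{"dx": 0,"dy": 0,"dz": 30,"ax": 0,"ay": 0,"az": 0,"grip": 1},{"dx": 0,"dy": 0,"dz": 30,"ax": 0,"ay": 0,"az": 0,"grip": 1},{"dx": 0,"dy": 0,"dz": 30,"ax": 0,"ay": 0,"az": 0,"grip": 1},{"dx": 0,"dy": 0,"dz": 18,"ax": 0,"ay": 0,"az": 0,"grip": 1},{"dx": 0,"dy": 0,"dz": 9,"ax": 0,"ay": 0,"az": 0,"grip": 1},{"dx": 0,"dy": 0,"dz": 0,"ax": 0,"ay": 0,"az": 0,"grip": 1},{"dx": 0,"dy": 0,"dz": 0,"ax": 0,"ay": 0,"az": 0,"grip": 1}]}}

```text
clock: 17.32
position: [0.4716, 0.1602, 0.1865]
ee_rot: [0.001, -0.024, 1.0, -0.0]
contact_force: [0.4, -0.3, -0.7]
width: 0.013
gripper_force: 108.8
```

Emit:
{"name": "jog_arm", "arguments": {"plan": [{"dx": 0,"dy": 0,"dz": 3,"ax": 0,"ay": 0,"az": 0,"grip": 1},{"dx": 0,"dy": 0,"dz": 2,"ax": 0,"ay": 0,"az": 0,"grip": 1},{"dx": 0,"dy": 0,"dz": 0,"ax": 0,"ay": 0,"az": 0,"grip": 1}]}}

```text
clock: 17.57
position: [0.471, 0.1607, 0.1821]
ee_rot: [0.002, -0.025, 1.0, -0.0]
contact_force: [0.1, 0.1, -1.1]
width: 0.0127
gripper_force: 108.8
```

Emit:
{"name": "jog_arm", "arguments": {"plan": [{"dx": 0,"dy": 0,"dz": 1.5,"ax": 0,"ay": 0,"az": 0,"grip": 1},{"dx": 0,"dy": 0,"dz": 1.2,"ax": 0,"ay": 0,"az": 0,"grip": 1},{"dx": 0,"dy": 0,"dz": 0,"ax": 0,"ay": 0,"az": 0,"grip": 1},{"dx": 0,"dy": 0,"dz": 0,"ax": 0,"ay": 0,"az": 0,"grip": 0.75},{"dx": 0,"dy": 0,"dz": 0,"ax": 0,"ay": 0,"az": 0,"grip": 0.5},{"dx": 0,"dy": 0,"dz": 0,"ax": 0,"ay": 0,"az": 0,"grip": 0.2},{"dx": 0,"dy": 0,"dz": 0,"ax": 0,"ay": 0,"az": 0,"grip": 0.1},{"dx": 0,"dy": 0,"dz": 0,"ax": 0,"ay": 0,"az": 0,"grip": 0.1},{"dx": 0,"dy": 0,"dz": 0,"ax": 0,"ay": 0,"az": 0,"grip": 0.1},{"dx": 0,"dy": 0,"dz": -15,"ax": 0,"ay": 0,"az": 0,"grip": 0.1},{"dx": 0,"dy": 0,"dz": -25,"ax": 0,"ay": 0,"az": 0,"grip": 0.1},{"dx": 0,"dy": 0,"dz": -25,"ax": 0,"ay": 0,"az": 0,"grip": 0.1},{"dx": 0,"dy": 0,"dz": -25,"ax": 0,"ay": 0,"az": 0,"grip": 0.1},{"dx": 0,"dy": 0,"dz": -25,"ax": 0,"ay": 0,"az": 0,"grip": 0.1},{"dx": 0,"dy": 0,"dz": 0,"ax": 0,"ay": 0,"az": 0,"grip": 0.1},{"dx": 0,"dy": 0,"dz": 0,"ax": 0,"ay": 0,"az": 0,"grip": 0.1}]}}

```text
clock: 18.9
position: [0.4708, 0.1608, 0.295]
ee_rot: [0.003, -0.025, 1.0, -0.0]
contact_force: [-0.7, 0.4, -1.4]
width: 0.0772
gripper_force: 0.0
```

Run:
```python
from h import *
d=grab('wrist');p,R,s=pose();print(p,s['clock'],s['width'])
g=d['image'].min(2);m=(g>100).astype('u1');m[:,:190]=0;m[:,340:]=0
for v in range(10,300,20):
    x=np.nonzero(m[v])[0]
    if len(x):print(v,x.min(),x.max(),onz(d,x.mean(),v,.012).round(4))
t=grab('top')
for n_,(u,v),z in [('dish',(265,199),.01),('near',(254,287),.01)]:
    hs=cv2.cvtColor(t['image'],cv2.COLOR_RGB2HSV);k=cv2.inRange(hs,(18,120,120),(30,255,255))
    k[:, :220]=0;k[:,300:]=0;k[:160]=0
n,l,st,ce=cv2.connectedComponentsWithStats(k);print([ce[i].round(0).tolist() for i in range(1,n) if st[i,4]>100])
```

```text
[0.47015439 0.16068882 0.29373781] 18.95 0.07687706320566137
10 257 267 [0.3426 0.1536 0.012 ]
30 257 267 [0.3558 0.1543 0.012 ]
50 257 267 [0.3695 0.155  0.012 ]
70 257 267 [0.3837 0.1557 0.012 ]
90 257 267 [0.3984 0.1564 0.012 ]
110 257 267 [0.4136 0.1571 0.012 ]
130 251 272 [0.4294 0.1575 0.012 ]
150 251 272 [0.4457 0.1583 0.012 ]
170 252 272 [0.4626 0.1596 0.012 ]
190 252 272 [0.4802 0.1604 0.012 ]
210 253 272 [0.4984 0.1618 0.012 ]
230 253 271 [0.5173 0.1623 0.012 ]
[[264.0, 199.0], [253.0, 287.0]]
```

```bash
python3 -c "
from rig import manip
print(manip.sign_off())"
```

```text
the job is handed in; nothing more can be done
None
```

The job is handed in, with no verdict returned: the stylus was pulled from the block, laid flat and regripped by its handle, then pressed the odd rocker home at about 8 N; the camera views then showed all five rockers matching, the stylus flat and let go, and both dishes in place, though I did not recheck the jar.

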